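# Slide the shelf board home into its notches

### The job

The wooden shelf board of the white worktop rack stands too far to the left (+y) on its rails. With the fingertips, push the board by its raised lip along the rails until its four pins drop into the notches, without shoving it past them, and let the jar on it ride along standing. Do not lift the board or the jar, and leave the other jars and the salt shaker where they are.

Things in the scene. Friction and masses are not known exactly. Their poses are not given: they have to be found in the camera images.
- rack: White fixed rack, origin on the worktop under its centre. Two rails run along its own y: 360 mm long (y -180 to +180), 16 mm wide (|x| 72 to 88), tops 85 mm above the worktop. Each rail top has two square notches, 18 mm long, 8 mm deep, at y = -140 and y = +10 mm. Open between the rails but for two low cross bars (below 27 mm, at the ends). Turned up to 0.3 rad about z.
- board: Loose wooden board, about 0.5 kg, 139 (x) by 200 (y) by 16 mm, origin at the centre of its underside, axes as the rack's. Hangs between the rails (2.5 mm play each side) on four steel pins, 10 mm thick, at y = +75 and -75 mm, 8 mm above its underside. Origin 82 mm up when riding on the rails, 74 mm when seated. It starts 50 to 110 mm to the +y side of its seat; sliding takes 1 to 6 N.
- push_face (a point): Centre of the board's +y end face (139 mm wide, 32 mm high with the 14 mm thick raised lip), 14 mm above the board's underside, 100 mm from the board's origin: the place to push, toward the rack's -y. Once seated, the notch walls block the board after at most 4 mm of play each way.
- notch_home (a point): Fixed on the rack: the place of the board's origin when the four pins are seated in the middle of the notches (rack x 0, y -65 mm, 74 mm high), axes as the rack's. Beware: a wall cabinet hangs over the back of the worktop, from about x = 0.65 m outward, y +0.12 to -0.32 m, underside 0.43 m up: keep wrist and forearm on the robot's side of it.
- jar: Spice jar with a red cap, 44 mm across, 98 mm tall, standing on the board on its -y half, 40 to 60 mm from the board's origin; origin at the centre of its base. It rides along.
- red_lid_jar: Spice jar with a red lid, 45 mm across, 108 mm tall, standing on the worktop between rack and robot; origin at the centre of its base. Leave alone.
- peanut_jar: Jar with a black lid, 68 mm across, 100 mm tall, standing on the worktop between rack and robot; origin at the centre of its base. Leave alone.
- salt_shaker: Salt shaker with a grey cap, 44 mm across, 90 mm tall, standing on the worktop past the rack's -y end; origin at the centre of its base. Leave alone.
Things that resemble listed ones, but are neither listed nor needed, are in the scene too. Leave any blue or turquoise look-alike of the jar alone.

How it is judged:
By the outcome, as a careful person would: the job done as asked, in the order asked, and still so for the second after the job is handed in, with the robot touching nothing.
It also fails if it takes over 35 s, if anything falls off the work surface, if the arm or the gripper's body presses on something with over 40 N, if the wrist force passes 120 N, or if a joint passes its speed limit or range.

### The arm

A 6-joint arm with a two-finger parallel gripper is mounted at the origin on a cart in front of the work surface, level with it; the furniture and walls round the work are solid. World frame = base frame: x ahead of the robot, y to its left, z up, the work surface at z = 0. Lengths are in mm, angles in rad, forces in N, time in s.
With the tool pointing down it reaches from about 350 to 875 mm from the base axis. Payload 4.2 kg.
Tool frame: the origin (TCP) lies at the very end of the fingers, on their centre line; the grasp point (between the pads) lies arm.hold_point_z behind it (arm.hold_point_z is the distance from the TCP to the grasp point, in mm); z points along the fingers, y is the direction in which the jaws open and shut (so a half turn about z gives the same grasp; the last joint's range is limited). The gripper opens to 85 mm and grips with 20 to 120 N. Pads are 22 mm wide; open, the fingers measure 114 mm over their backs; the gripper's body (76 mm by 85 mm) begins 54 mm behind the grasp point. The pads swing forward as they close: fully open they stand 13 mm farther back than shut.
Start: joints at [-0.884, 0.385, 0.008, 0, -1.194, -0.259], TCP at [259.306, -568.647, 231.312] pointing down, gripper open.
Joint ranges: [-3.14, 3.14], [-1.21, 2.06], [-1.07, 1.41], [-3.16, 2.05], [-2.99, -0.16], [-3.1, 3.1]. Speed limits (rad/s): [2.79, 2.79, 3.14, 3.14, 3.14, 3.14].

### API

Orientations are given as a unit quaternion [x, y, z, w].
In Python, from bench import arm gives the robot as it stands.
- The arm moves only by the tool step_arm, never from a script. Its argument "series" is a list of rows, each a list of 6 numbers: the shift along the world's x, y, z scaled (see below), then the turn, a rotation vector about the world's x, y, z scaled (see below). A call has 1 to 12 rows; each row is the pose to reach, as a shift and turn from the pose commanded when the call began; what a row does not reach only later rows make up. The controller multiplies each number of a shift by 400 mm and each number of a turn by pi/2 rad. A row lasts 1/12 s, in which the tool goes at most 41.7 mm and 7.16 degrees, less where a joint would pass 70% of its speed; a pose out of reach is approached as far as the arm can. A call with a number of a shift or a turn outside -1 to 1 is refused whole. A call with a gripper value outside its range is refused whole. "jaw" is the opening, from -1 (shut) to 1 (fully open), set as the call begins (left out, the last holds). The fingers move at their own pace and stop on an object; the grip force is fixed at half the most. Time passes only in rows, so rows that repeat a pose let the fingers close. It gives the time, the measured TCP pose, the force and the opening at its end, in the units of the state.
- arm.read_state(): the state, without advancing time (a new reading comes with each control period).
- arm.get_image(name): name is "scene" or "top" or "wrist"; returns a dict with "image" (420x560x3 uint8, red, green, blue), "camera_matrix" (3x3 intrinsics, pixels), "k1" (the pictures are not rectified: a ray, as slopes to the right and down, at radius r is drawn at 1 + k1 r^2 times it, then the intrinsics apply), "world_from_camera" (4x4, takes a point from camera to world coordinates). Camera axes: x right, y up, looking along -z (the intrinsics and any distortion apply to the point x, -y, -z); pixel columns grow to the right and rows downward; lengths in mm; the calibration is good to about 2 mm. A picture is of the moment at which its call begins. There is no depth.
- arm.job_done(): hands the job in, once; it reports no verdict.
The state is a dict: "clock": time; "joints": joint angles; "joint_vel": joint speeds; "joint_efforts": joint torques, N m; "position": TCP position; "ee_rot": TCP orientation; "contact_force": force on the tool from outside, world axes, zero at the start; "wrist_torque": the same for the moment, N m; "gripper_width": finger opening in mm.
Only numpy, scipy, OpenCV 4.12 (cv2) and the standard library are available. Lean on these libraries where they do the work, as an engineer would, in place of code of your own. Each camera call takes 0.05 s, during which the arm holds its last target.

## Working session

There is one attempt and no reset: what is moved stays moved. The work goes in short steps, Python scripts to look and compute and a tool call to move; the robot and the scene stay as the last step left them, time stands still between calls to the robot, and variables do not carry over. Pictures are saved under pics/ and viewed, and the job is handed in when it is done.

Besides the shell and the picture viewer there is one more tool, called after "Emit:" as name([rows], argument=value, ...), one row to a line, values as JSON. step_arm: Moves the arm, as the interface text tells. Shifts and turns lie within -1 to 1; 1 stands for 400 mm of shift or pi/2 rad of turn. Its arguments: {"type":"object","properties":{"series":{"type":"array","items":{"type":"array","items":{"type":"number","minimum":-1,"maximum":1}}},"jaw":{"type":"number"}},"required":["series"]}

```bash
mkdir -p pics; ls
python3 - <<'E'
from bench import arm
import cv2
s=arm.read_state(); print(s, getattr(arm,'hold_point_z',None))
for n in ("scene","top","wrist"):
    d=arm.get_image(n); cv2.imwrite(f"pics/{n}0.png",d["image"][:,:,::-1])
    print(n,d["camera_matrix"],d["k1"],d["world_from_camera"].tolist() if hasattr(d["world_from_camera"],'tolist') else d["world_from_camera"])
E
```

```text
pics
{'clock': 0.0, 'joints': array([-8.84374427e-01,  3.85529691e-01,  6.65884086e-03, -5.60909398e-04,
       -1.19396551e+00, -2.58619706e-01]), 'joint_vel': array([-0.00117558,  0.0015318 ,  0.00117918, -0.00093166, -0.00137961,
       -0.00154444]), 'joint_efforts': array([-4.87239158e-04, -3.92290485e+01,  1.88401812e+01,  4.18618530e+00,
       -4.72882530e-03,  4.77397194e-06]), 'position': array([ 259.10655192, -568.13428242,  230.24151461]), 'ee_rot': array([-2.12172470e-01,  9.77231669e-01,  1.02688889e-03, -2.32135514e-04]), 'contact_force': array([-0.00079838,  0.29956827,  0.68534611]), 'wrist_torque': array([-0.04171908,  0.00713696,  0.00897741]), 'gripper_width': 85.02823866055867} 18.700000000000003
scene [[467.94363399   0.         277.89423191]
 [  0.         467.94363399 210.21859298]
 [  0.           0.           1.        ]] 0.05163945137272115 [[-0.765012206631138, 0.46443954117704084, -0.44615270513201716, 20.31709731789372], [-0.6439954344344755, -0.5571866044207618, 0.5242260660074167, 605.9669255398946], [-0.005118997256116298, 0.6883596446955045, 0.725351
[... 216 characters left out ...]
810302811418, 0.9976901735424617, -0.06768597927526358, 411.7397084252223], [-0.999828459076801, -0.006916072626319795, -0.01718197775395099, -2.852446801150574], [-0.017610411515593373, 0.06757577640131211, 0.9975587139863054, 1090.5055017509521], [0.0, 0.0, 0.0, 1.0]]
wrist [[342.1164681    0.         277.5421584 ]
 [  0.         342.1164681  210.71147931]
 [  0.           0.           1.        ]] -0.04539550646728091 [[-0.414941728980699, -0.8753405371275728, -0.24819811766353167, 195.5588054604231], [0.9098444694401009, -0.3984441832447851, -0.1158674858088204, -596.9951602128798], [0.0025304109881753127, -0.27389993957576636, 0.9617548648801431, 373.838963107074], [0.0, 0.0, 0.0, 1.0]]
```

View pics/scene0.png

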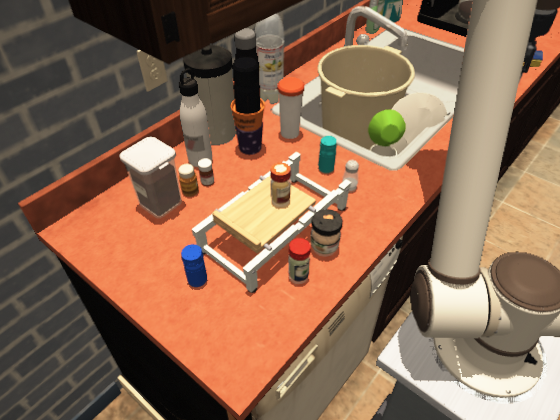

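View pics/top0.png

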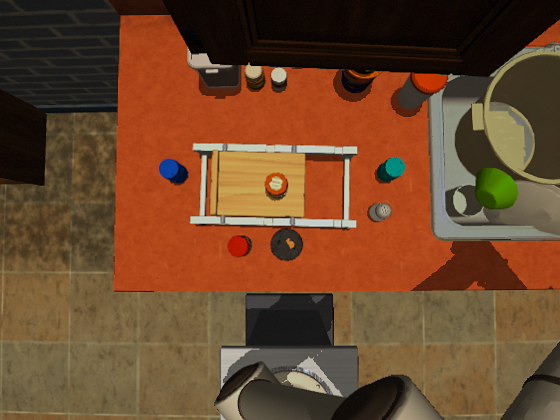

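The top view shows the rack at about columns 192–357 and rows 145–228. The board spans columns 212–305 with its lip at the left (+y), and the jar is at about (276,184). I'll enlarge this area to measure it.

```bash
cat > h.py <<'E'
import numpy as np, cv2
def ray(d,u,v):
    K=np.array(d["camera_matrix"]);T=np.array(d["world_from_camera"]);k=d["k1"]
    p=np.array([(u-K[0,2])/K[0,0],(v-K[1,2])/K[1,1]]);q=p.copy()
    for _ in range(30): q=p/(1+k*(q@q))
    r=T[:3,:3]@np.array([q[0],-q[1],-1]); return T[:3,3],r
def onz(d,u,v,z):
    o,r=ray(d,u,v); return o+r*(z-o[2])/r[2]
def proj(d,P):
    K=np.array(d["camera_matrix"]);T=np.array(d["world_from_camera"])
    c=T[:3,:3].T@(np.array(P)-T[:3,3]); q=np.array([c[0],-c[1]])/-c[2]; q=q*(1+d["k1"]*(q@q))
    return q[0]*K[0,0]+K[0,2], q[1]*K[1,1]+K[1,2]
E
python3 - <<'E'
from bench import arm
from h import *
d=arm.get_image("top"); im=d["image"][:,:,::-1]
c=im[130:270,150:410]; cv2.imwrite("pics/top1.png",cv2.resize(c,None,fx=3,fy=3,interpolation=cv2.INTER_CUBIC))
s=arm.get_image("scene"); c=s["image"][140:290,170:370,::-1]
cv2.imwrite("pics/scene1.png",cv2.resize(c,None,fx=4,fy=4,interpolation=cv2.INTER_CUBIC)[:600,:800])
hsv=cv2.cvtColor(np.ascontiguousarray(im),cv2.COLOR_BGR2HSV)
w=((hsv[...,1]<60)&(hsv[...,2]>120)).astype(np.uint8); w[:140]=0;w[232:]=0;w[:,:185]=0;w[:,362:]=0
ys,xs=np.nonzero(w)
r,(a)=cv2.minAreaRect(np.c_[xs,ys].astype(np.float32)),0
box=cv2.boxPoints(r); print(box)
print([onz(d,*b,85).round(1) for b in box])
for name,lo,hi in(("wood",(12,60,90),(28,200,255)),):
    m=cv2.inRange(hsv,lo,hi); m[:145]=0;m[225:]=0;m[:,:200]=0;m[:,320:]=0
    cs,_=cv2.findContours(m,cv2.RETR_EXTERNAL,cv2.CHAIN_APPROX_NONE);k=max(cs,key=cv2.contourArea)
    b=cv2.boxPoints(cv2.minAreaRect(k)); print(b,[onz(d,*p,98).round(1) for p in b])
E
```

```text
[[189.84183 223.11658]
 [191.9437  141.84335]
 [357.09183 146.11444]
 [354.98996 227.38766]]
[array([437.6, 211.9,  85. ]), array([615.8, 208.7,  85. ]), array([ 603. , -152.4,   85. ]), array([ 426.3, -144.8,   85. ])]
[[209.28806 215.83427]
 [210.91733 149.84981]
 [305.50162 152.18523]
 [303.87234 218.1697 ]] [array([452.6, 167.3,  98. ]), array([595.2, 164.6,  98. ]), array([588.2, -39.5,  98. ]), array([446.4, -34.6,  98. ])]
```

View pics/top1.png

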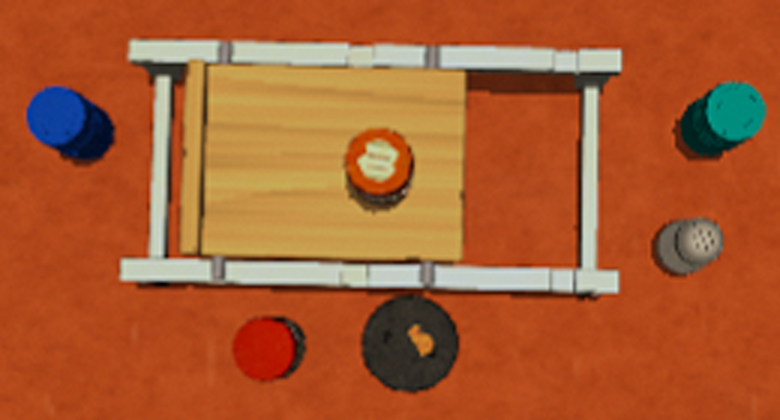

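View pics/scene1.png

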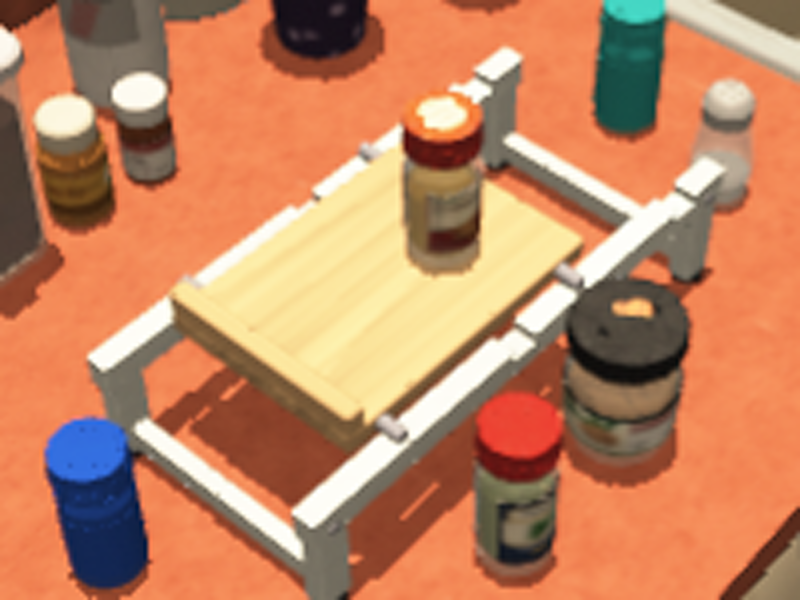

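Run:
```python
from bench import arm
from h import *
d=arm.get_image("top"); 
f=lambda u,v,z: onz(d,150+u/3-.33,130+v/3-.33,z)
P={"backL":(129,50,85),"backR":(621,61,85),"frL":(121,269,85),"frR":(618,281,85),
"nb1":(360,57,85),"nb2":(566,61,85),"nf1":(355,275,85),"nf2":(565,281,85),
"pb1":(225,52,95),"pb2":(432,57,95),"pf1":(218,268,95),"pf2":(428,273,95),
"lipTL":(189,62,114),"lipBL":(180,254,114),"jarcap":(379,160,196)}
W={k:f(*p) for k,p in P.items()}
c=(W["backL"]+W["backR"]+W["frL"]+W["frR"])/4
yv=(W["backL"]-W["backR"]+W["frL"]-W["frR"])[:2]; print("len",np.linalg.norm(yv)/2); yv/=np.linalg.norm(yv); xv=np.array([yv[1],-yv[0]])
print("centre",c.round(1),"yaxis",yv)
for k,w in W.items(): print(k,w.round(1),"rack",(xv@(w-c)[:2]).round(1),(yv@(w-c)[:2]).round(1))
```

```text
len 358.3654350422804
centre [520.3  30.2  85. ] yaxis [0.03104674 0.99951793]
backL [605.8 207.   85. ] rack 80.0 179.4
backR [ 594.4 -151.3   85. ] rack 79.8 -179.2
frL [445.8 211.6  85. ] rack -80.0 179.0
frR [ 435.  -146.4   85. ] rack -79.8 -179.2
nb1 [598.9  38.1  85. ] rack 78.4 10.3
nb2 [ 594.7 -111.4   85. ] rack 78.8 -139.3
nf1 [440.5  42.3  85. ] rack -80.1 9.6
nf2 [ 435.2 -108.4   85. ] rack -80.7 -141.2
pb1 [601.7 135.2  95. ] rack 78.1 107.4
pb2 [596.6 -14.1  95. ] rack 77.6 -42.0
pf1 [445.8 139.7  95. ] rack -77.8 107.1
pf2 [441.3 -10.1  95. ] rack -77.7 -42.7
lipTL [591.1 158.1 114. ] rack 66.9 130.0
lipBL [455.1 163.8 114. ] rack -69.3 131.5
jarcap [511.1  21.6 196. ] rack -8.8 -8.9
```

Emit:
step_arm([
  [0.03, 0.1, 0.05, 0, 0, 0.07],
  [0.06, 0.2, 0.1, 0, 0, 0.14],
  [0.09, 0.3, 0.13, 0, 0, 0.21],
  [0.12, 0.4, 0.15, 0, 0, 0.28],
  [0.15, 0.5, 0.15, 0, 0, 0.35],
  [0.18, 0.6, 0.15, 0, 0, 0.42],
  [0.21, 0.7, 0.15, 0, 0, 0.49],
  [0.24, 0.8, 0.15, 0, 0, 0.56],
  [0.27, 0.9, 0.15, 0, 0, 0.63],
  [0.29, 1.0, 0.15, 0, 0, 0.7],
  [0.3, 1.0, 0.15, 0, 0, 0.708],
  [0.3, 1.0, 0.15, 0, 0, 0.708],
], jaw=0)

```text
clock: 1.3
position: [380.2, -166.2, 291.7]
ee_rot: [-0.698, 0.716, -0.0, 0.001]
contact_force: [0.1, 0.4, 0.4]
gripper_width: 42.9
```

Every measurement agrees. The rack centre is at (520,30) and its yaw is −0.031. The board sits at rack y = +32, so it has about 97 mm to travel. Next I'll hover beyond the push face.

Emit:
step_arm([
  [0.03, 0.09, 0, 0, 0, 0],
  [0.06, 0.18, 0, 0, 0, 0],
  [0.1, 0.27, 0, 0, 0, 0],
  [0.14, 0.36, 0, 0, 0, 0],
  [0.18, 0.45, 0, 0, 0, 0],
  [0.22, 0.55, 0, 0, 0, 0],
  [0.26, 0.65, 0, 0, 0, 0],
  [0.3, 0.75, 0, 0, 0, 0],
  [0.34, 0.84, 0, 0, 0, 0],
  [0.363, 0.915, 0, 0, 0, -0.004],
  [0.363, 0.915, 0, 0, 0, -0.004],
  [0.363, 0.915, 0, 0, 0, -0.004],
])

```text
clock: 2.3
position: [525.1, 197.9, 290.0]
ee_rot: [-0.694, 0.72, 0.0, -0.001]
contact_force: [-0.6, 0.1, -0.5]
gripper_width: 42.4
```

Run:
```python
from bench import arm
from h import *
s=arm.read_state(); print(s["position"],s["ee_rot"],s["joints"],s["contact_force"])
w=arm.get_image("wrist"); cv2.imwrite("pics/wrist2.png",w["image"][:,:,::-1])
```

```text
[525.09880037 197.87384702 290.02687935] [-6.94004813e-01  7.19969353e-01  1.63156826e-04 -1.19295261e-03] [ 6.49123532e-01  2.40772229e-01 -5.13496757e-02 -4.52538113e-05
 -1.28108215e+00 -6.85832046e-01] [-0.62839409  0.05122397 -0.50275344]
```

View pics/wrist2.png

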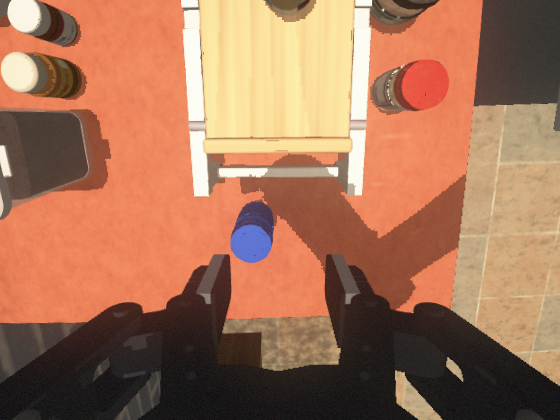

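The wrist view shows the fingers in line with the board's end and the lip at row 145. A blue look-alike stands at about (252,240). I'll check how much clearance there is before descending.

Run:
```python
from bench import arm
from h import *
w=arm.get_image("wrist"); t=arm.get_image("top"); s=arm.get_image("scene")
print("blue top cap",onz(t,169,168.5,100),"red",onz(t,238,246,108),"blue base via scene",onz(s,197,283,0), "wrist cap",onz(w,252,243,100))
for p in((205,145),(352,145)): print("lip",onz(w,*p,114))
T=np.array(w["world_from_camera"]);print(T[:3,3])
cv2.imwrite("pics/top3.png",cv2.resize(t["image"][100:280,110:410,::-1],None,fx=2.6,fy=2.6))
```

```text
blue top cap [555.18043695 254.92977611 100.        ] red [388.33965828 104.67175045 108.        ] blue base via scene [548.29334589 264.98968952   0.        ] wrist cap [552.88362652 256.65197108 100.        ]
lip [589.50911156 152.98785661 114.        ]
lip [453.53561201 158.09562581 114.        ]
[521.70692837 127.94147334 434.09680807]
```

View pics/top3.png

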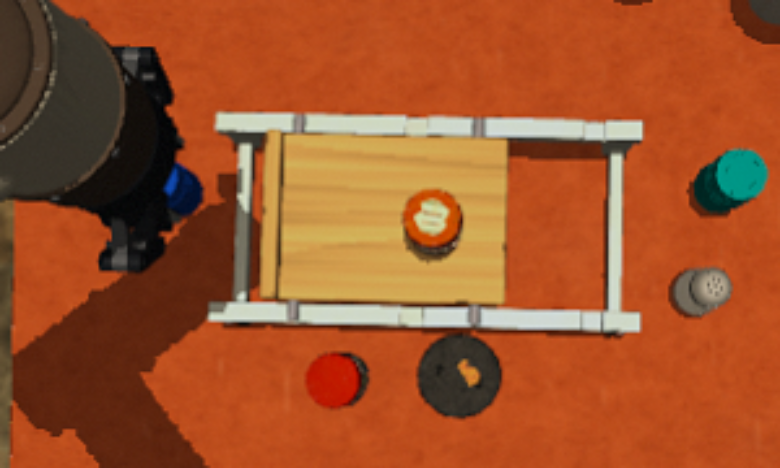

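Emit:
step_arm([
  [0, 0, -0.06, 0, 0, 0],
  [0, 0, -0.15, 0, 0, 0],
  [0, 0, -0.24, 0, 0, 0],
  [0, 0, -0.33, 0, 0, 0],
  [0, 0, -0.4, 0, 0, 0],
  [0, 0, -0.46, 0, 0, 0],
  [0, 0, -0.5, 0, 0, 0],
  [0, 0, -0.51, 0, 0, 0],
  [0, 0, -0.51, 0, 0, 0],
  [0, 0, -0.51, 0, 0, 0],
])

```text
clock: 3.33
position: [525.3, 197.1, 88.6]
ee_rot: [-0.694, 0.72, -0.0, 0.001]
contact_force: [0.4, 0.6, 0.2]
gripper_width: 42.7
```

Run:
```python
from bench import arm
from h import *
s=arm.read_state(); print(s["clock"],s["position"],s["contact_force"])
w=arm.get_image("wrist"); cv2.imwrite("pics/wrist4.png",w["image"][:,:,::-1])
w=arm.get_image("scene"); cv2.imwrite("pics/scene4.png",cv2.resize(w["image"][100:300,120:380,::-1],None,fx=3,fy=3))
```

```text
3.3333 [525.31083586 197.1335043   88.60477025] [0.41571512 0.59695699 0.18874452]
```

View pics/wrist4.png

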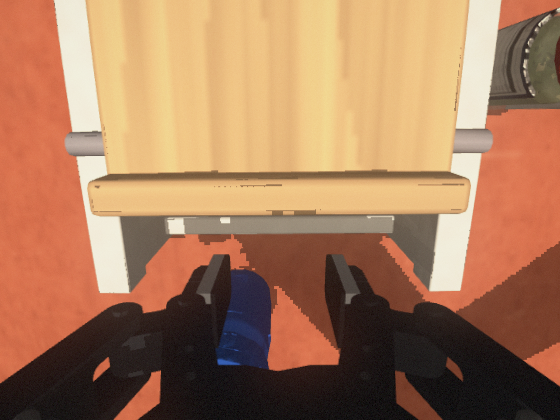

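View pics/scene4.png

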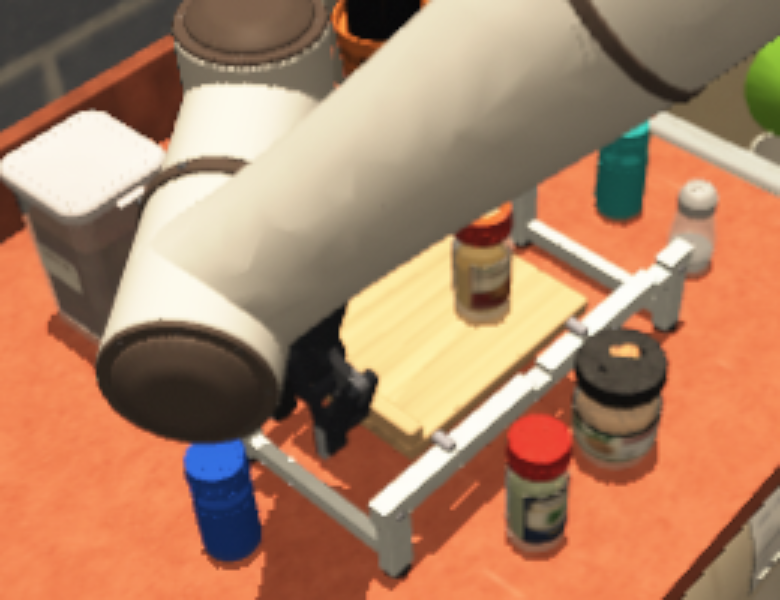

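The fingers are down between the rails, behind the lip, and touching nothing. Now a slow approach and first push.

Emit:
step_arm([
  [0, -0.01, 0, 0, 0, 0],
  [0, -0.02, 0, 0, 0, 0],
  [-0.001, -0.03, 0, 0, 0, 0],
  [-0.001, -0.04, 0, 0, 0, 0],
  [-0.001, -0.048, 0, 0, 0, 0],
  [-0.002, -0.056, 0, 0, 0, 0],
  [-0.002, -0.064, 0, 0, 0, 0],
  [-0.002, -0.072, 0, 0, 0, 0],
  [-0.002, -0.08, 0, 0, 0, 0],
  [-0.003, -0.088, 0, 0, 0, 0],
  [-0.003, -0.096, 0, 0, 0, 0],
  [-0.003, -0.104, 0, 0, 0, 0],
])

```text
clock: 4.43
position: [523.4, 155.8, 87.4]
ee_rot: [-0.694, 0.72, -0.0, 0.0]
contact_force: [-1.0, 4.4, -0.7]
gripper_width: 42.9
```

Run:
```python
from bench import arm
from h import *
s=arm.read_state(); print(s["clock"],s["position"],s["contact_force"])
w=arm.get_image("wrist"); cv2.imwrite("pics/wrist5.png",w["image"][:,:,::-1])
```

```text
4.4333 [523.43910665 155.75793718  87.38167402] [-1.00179182  4.41538571 -0.69180637]
```

View pics/wrist5.png

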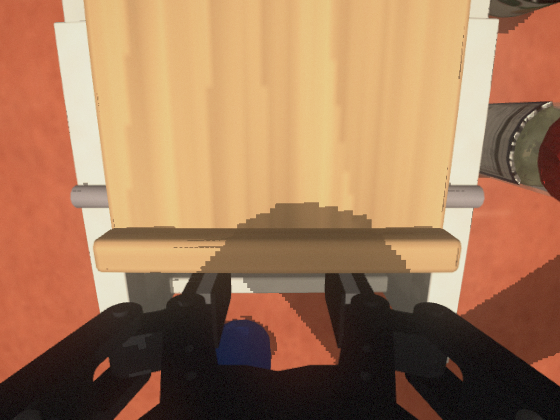

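The fingers are on the lip with 4.4 N. The +y pins show at about (90,196) and (467,195). I'll measure how far is left.

```bash
cat >> h.py <<'E'
C=np.array([520.3,30.2]);yv=np.array([.03105,.99952]);xv=np.array([yv[1],-yv[0]])
def rk(p): p=np.asarray(p)[:2]-C; return round(float(xv@p),1),round(float(yv@p),1)
E
python3 - <<'E'
from bench import arm
from h import *
w=arm.get_image("wrist")
for p in((88,196),(466,195)): print("pin",rk(onz(w,*p,95)))
print("lip",rk(onz(w,278,271,98)),"tcp",rk(arm.read_state()["position"]))
t=arm.get_image("top")
cv2.imwrite("pics/top5.png",cv2.resize(t["image"][130:270,150:410,::-1],None,fx=3,fy=3,interpolation=cv2.INTER_CUBIC))
E
```

```text
pin (76.9, 87.8)
pin (-79.5, 88.3)
lip (-1.6, 120.4) tcp (-0.8, 125.0)
```

View pics/top5.png

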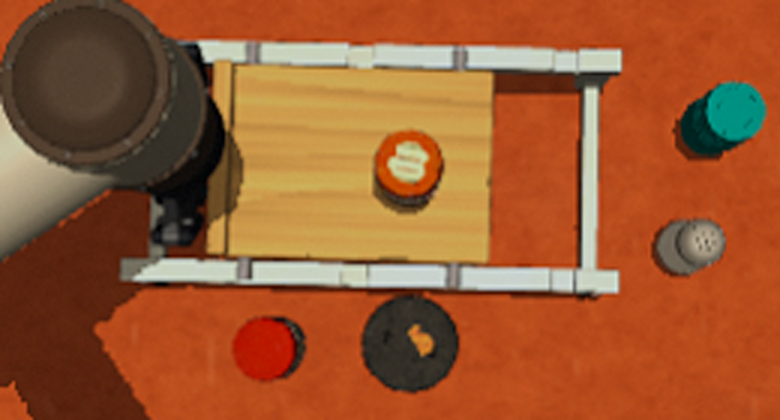

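The pins are at rack y 88, so 78 mm is left. Both views agree (the top view gives 19 mm moved so far), and the jar is standing. Next I'll push 60 mm more.

Emit:
step_arm([
  [0, -0.01, 0, 0, 0, 0],
  [-0.001, -0.022, 0, 0, 0, 0],
  [-0.001, -0.034, 0, 0, 0, 0],
  [-0.001, -0.047, 0, 0, 0, 0],
  [-0.002, -0.06, 0, 0, 0, 0],
  [-0.002, -0.073, 0, 0, 0, 0],
  [-0.003, -0.086, 0, 0, 0, 0],
  [-0.003, -0.1, 0, 0, 0, 0],
  [-0.003, -0.114, 0, 0, 0, 0],
  [-0.004, -0.127, 0, 0, 0, 0],
  [-0.004, -0.14, 0, 0, 0, 0],
  [-0.005, -0.15, 0, 0, 0, 0],
])

```text
clock: 5.58
position: [521.4, 95.2, 87.4]
ee_rot: [-0.694, 0.72, -0.0, 0.0]
contact_force: [-0.2, 4.4, 0.6]
gripper_width: 42.9
```

Run:
```python
from bench import arm
from h import *
w=arm.get_image("wrist"); cv2.imwrite("pics/wrist6.png",w["image"][:,:,::-1])
s=arm.read_state();print("tcp",s["clock"],s["position"],rk(s["position"]),s["contact_force"])
t=arm.get_image("top")
cv2.imwrite("pics/top6.png",cv2.resize(t["image"][130:270,150:410,::-1],None,fx=3,fy=3,interpolation=cv2.INTER_CUBIC))
```

```text
tcp 5.6333 [521.05624619  94.45506313  87.30764934] (-1.2, 64.2) [2.09850716 1.08354868 1.56199153]
```

View pics/top6.png

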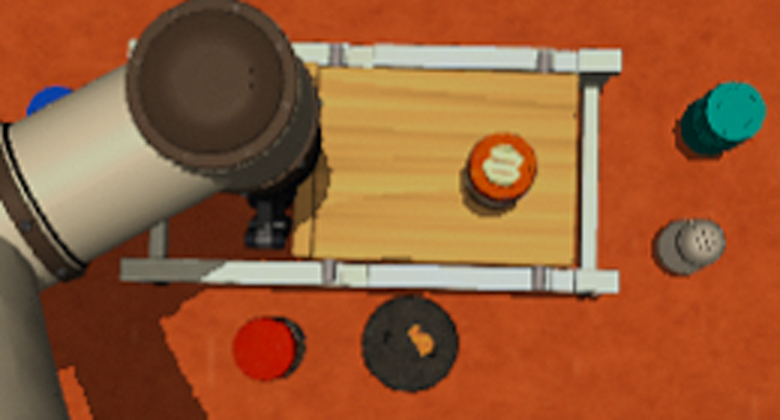

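View pics/wrist6.png

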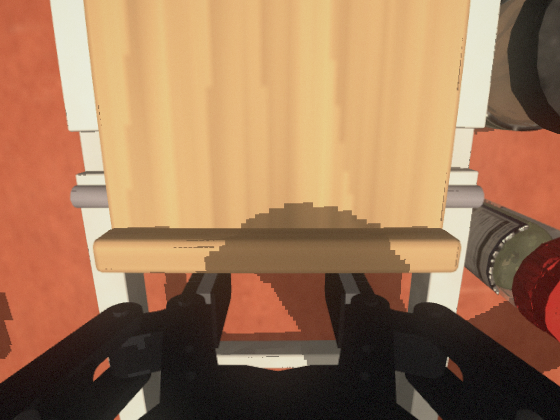

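About 17 mm is left, with the pins still short of the notches. Final slow push.

Emit:
step_arm([
  [0, -0.004, 0, 0, 0, 0],
  [0, -0.008, 0, 0, 0, 0],
  [0, -0.012, 0, 0, 0, 0],
  [0, -0.016, 0, 0, 0, 0],
  [-0.001, -0.02, 0, 0, 0, 0],
  [-0.001, -0.024, 0, 0, 0, 0],
  [-0.001, -0.028, 0, 0, 0, 0],
  [-0.001, -0.031, 0, 0, 0, 0],
  [-0.001, -0.034, 0, 0, 0, 0],
  [-0.001, -0.037, 0, 0, 0, 0],
  [-0.001, -0.037, 0, 0, 0, 0],
])

```text
clock: 6.6
position: [520.5, 80.2, 87.1]
ee_rot: [-0.694, 0.72, 0.0, -0.001]
contact_force: [-0.3, 0.4, -0.0]
gripper_width: 42.8
```

Run:
```python
from bench import arm
from h import *
w=arm.get_image("wrist"); cv2.imwrite("pics/wrist7.png",w["image"][:,:,::-1])
s=arm.read_state();print("tcp",s["clock"],s["position"],rk(s["position"]),s["contact_force"])
t=arm.get_image("top")
cv2.imwrite("pics/top7.png",cv2.resize(t["image"][130:270,150:410,::-1],None,fx=3,fy=3,interpolation=cv2.INTER_CUBIC))
```

```text
tcp 6.65 [520.6603632   80.42897793  87.21847752] (-1.2, 50.2) [0.18366143 0.09801854 0.54540521]
```

View pics/top7.png

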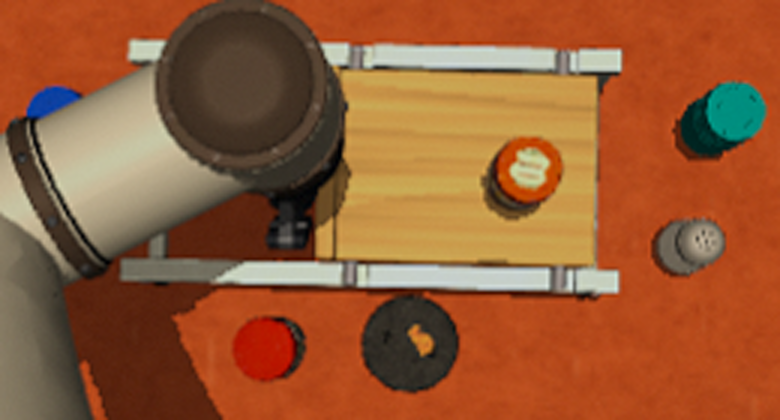

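View pics/wrist7.png

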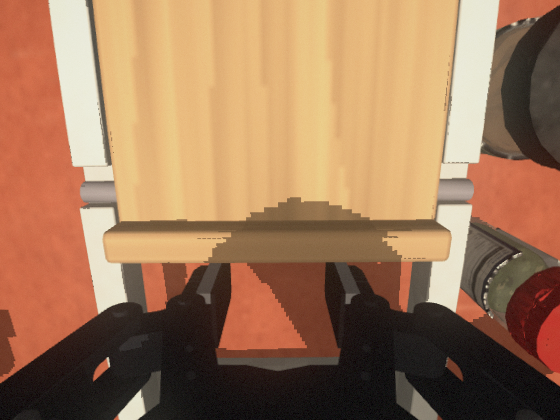

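The pins have dropped: the board now appears lower, the pins lie in the notches at about (100,191) and (455,189), and the force is zero. I'll back off along +y and then rise.

Emit:
step_arm([
  [0, 0.01, 0, 0, 0, 0],
  [0.002, 0.04, 0, 0, 0, 0],
  [0.004, 0.1, 0, 0, 0, 0],
  [0.006, 0.17, 0, 0, 0, 0],
  [0.008, 0.22, 0, 0, 0, 0],
  [0.008, 0.23, 0.02, 0, 0, 0],
  [0.008, 0.23, 0.1, 0, 0, 0],
  [0.008, 0.23, 0.2, 0, 0, 0],
  [0.008, 0.23, 0.3, 0, 0, 0],
  [0.008, 0.25, 0.4, 0, 0, 0],
  [0.008, 0.3, 0.48, 0, 0, 0],
  [0.008, 0.35, 0.5, 0, 0, 0],
])

```text
clock: 7.7
position: [526.2, 222.1, 295.3]
ee_rot: [-0.694, 0.72, -0.002, 0.006]
contact_force: [1.4, -0.4, 1.1]
gripper_width: 42.7
```

Run:
```python
from bench import arm
from h import *
w=arm.get_image("wrist"); cv2.imwrite("pics/wrist8.png",w["image"][:,:,::-1])
s=arm.read_state();print("tcp",s["clock"],s["position"],s["contact_force"])
t=arm.get_image("top")
cv2.imwrite("pics/top8.png",cv2.resize(t["image"][130:270,150:410,::-1],None,fx=3,fy=3,interpolation=cv2.INTER_CUBIC))
w=arm.get_image("scene"); cv2.imwrite("pics/scene8.png",cv2.resize(w["image"][100:300,120:380,::-1],None,fx=3,fy=3))
f=lambda u,v,z: rk(onz(t,150+u/3-.33,130+v/3-.33,z))
```

```text
tcp 7.75 [526.24975843 225.36404245 293.71909076] [1.26262962 0.81531289 1.47189729]
```

View pics/top8.png

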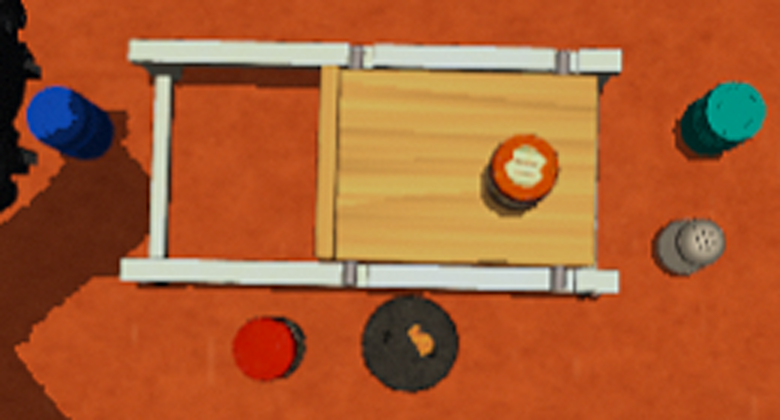

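View pics/wrist8.png

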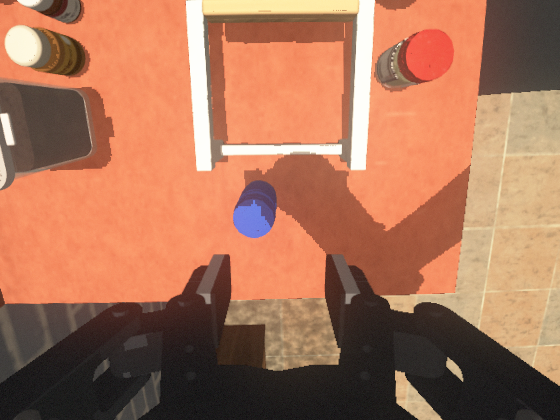

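View pics/scene8.png

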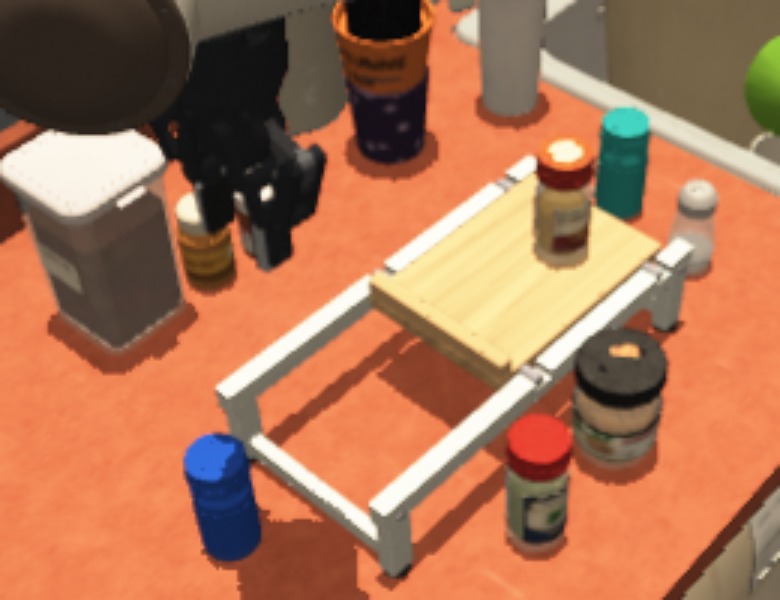

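The pins are sunk in all four notches and the jar is standing. The cap moved slightly between the last two top views, from (530,169) to (525,168). I'll let it settle and compare again.

Emit:
step_arm([
  [0, 0, 0, 0, 0, 0],
  [0, 0, 0, 0, 0, 0],
  [0, 0, 0, 0, 0, 0],
  [0, 0, 0, 0, 0, 0],
  [0, 0, 0, 0, 0, 0],
  [0, 0, 0, 0, 0, 0],
  [0, 0, 0, 0, 0, 0],
  [0, 0, 0, 0, 0, 0],
])

```text
clock: 8.52
position: [524.1, 220.8, 287.2]
ee_rot: [-0.694, 0.72, 0.0, -0.0]
contact_force: [0.4, -0.2, -0.3]
gripper_width: 42.4
```

Run:
```python
from bench import arm
from h import *
s=arm.read_state();print(s["clock"],s["position"],s["contact_force"],abs(s["joint_vel"]).max())
t=arm.get_image("top"); im=np.ascontiguousarray(t["image"][:,:,::-1])
cv2.imwrite("pics/top9.png",cv2.resize(im[130:270,150:410],None,fx=3,fy=3,interpolation=cv2.INTER_CUBIC))
a=cv2.imread("pics/top8.png");b=cv2.imread("pics/top9.png");print("diff on board",cv2.absdiff(a,b)[40:300,120:640].max())
f=lambda u,v,z: rk(onz(t,150+u/3-.33,130+v/3-.33,z))
for p in((357,57),(563,62),(350,273),(558,279)): print("pin",f(*p,87))
print("cap",f(525,168,188))
c=arm.get_image("scene"); print("base scene",rk(onz(c,120+562/3,100+258/3,90)))
```

```text
8.5167 [524.12238053 220.8451259  287.24112916] [ 0.35876238 -0.22770494 -0.30988455] 0.0029063998539043665
diff on board 117
pin (77.9, 12.4)
pin (77.6, -136.9)
pin (-78.8, 13.2)
pin (-79.5, -135.9)
cap (-11.0, -103.3)
base scene (-21.6, -93.6)
```

View pics/top9.png

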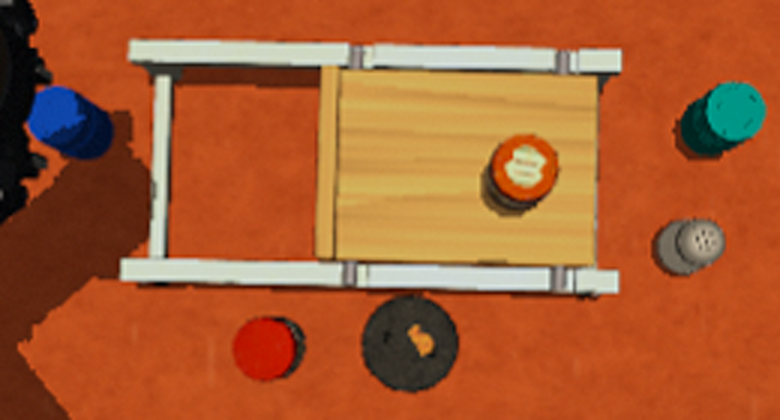

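Run:
```python
import cv2,numpy as np
a=cv2.imread("pics/top8.png");b=cv2.imread("pics/top9.png")
m=(cv2.absdiff(a,b).max(2)>40).astype(np.uint8); n,l,s,c=cv2.connectedComponentsWithStats(m)
print([list(x) for x in s[1:] if x[4]>15])
for f in("top0",):pass
for n in ("top1","top5","top6","top7","top8","top9"):
    h=cv2.cvtColor(cv2.imread(f"pics/{n}.png"),cv2.COLOR_BGR2HSV)
    # white label on cap
    w=((h[...,1]<95)&(h[...,2]>170)).astype(np.uint8); w[:125]=0;w[205:]=0;w[:,:340]=0;w[:,575:]=0
    M=cv2.moments(w,True); print(n,M["m00"],M["m10"]/M["m00"],M["m01"]/M["m00"])
```

```text
[[np.int32(0), np.int32(0), np.int32(13), np.int32(5), np.int32(64)], [np.int32(12), np.int32(0), np.int32(42), np.int32(150), np.int32(2042)], [np.int32(68), np.int32(91), np.int32(10), np.int32(25), np.int32(158)], [np.int32(121), np.int32(111), np.int32(13), np.int32(46), np.int32(265)], [np.int32(69), np.int32(115), np.int32(17), np.int32(13), np.int32(85)], [np.int32(0), np.int32(153), np.int32(49), np.int32(73), np.int32(1078)], [np.int32(137), np.int32(158), np.int32(15), np.int32(18), np.int32(97)], [np.int32(60), np.int32(160), np.int32(8), np.int32(10), np.int32(32)], [np.int32(48), np.int32(176), np.int32(6), np.int32(12), np.int32(50)], [np.int32(150), np.int32(179), np.int32(7), np.int32(41), np.int32(218)], [np.int32(0), np.int32(190), np.int32(3), np.int32(9), np.int32(25)], [np.int32(36), np.int32(191), np.int32(5), np.int32(6), np.int32(19)], [np.int32(143), np.int32(235), np.int32(7), np.int32(8), np.int32(36)], [np.int32(127), np.int32(251), np.int32(5), np.int32(6), np.int32(18)], [np.int32(98), np.int32(276), np.int32(21), np.int32(4), np.int32(80)], [np.int32(29), np.int32(334), np.int32(4), np.int32(6), np.int32(21)], [np.int32(14), np.int32(346), np.int32(30), np.int32(39), np.int32(202)], [np.int32(44), np.int32(388), np.int32(25), np.int32(29), np.int32(167)]]
top1 865.0 378.0393063583815 160.9364161849711
top5 880.0 408.1556818181818 162.26136363636363
top6 860.0 502.946511627907 165.1360465116279
top7 860.0 529.496511627907 168.61511627906978
top8 879.0 525.1751990898748 166.67804323094427
top9 881.0 525.1725312145289 166.65947786606128
```

Only the gripper and its shadow changed between the two pictures, so the board and jar are still. I'm handing in.

```bash
python3 -c "
from bench import arm
print(arm.job_done())"
```

```text
the job is handed in; nothing more can be done
None
```

The board is seated: I pushed it by its lip about 95 mm toward the rack's -y with half-open fingertips, until its four pins dropped into the notches. I then backed off along +y, raised the arm clear and handed in at about 9 s. The highest force I read was about 4.4 N while pushing.

**Last checks**
- **Pins:** they measured at rack y of about +12.8 and -136.4 mm. That is about 3 mm to the +y side of the notch centres and within the 4 mm play.
- **Jar:** it is standing and did not move between the last two top pictures, 0.8 s apart. Its cap had shifted by about 3 mm between the end of the push and the first picture after I backed off, probably rocking or settling as the board dropped.
- **Jar position:** a rough estimate of its base from the scene camera was about 14 mm off the top-view cap position. I think that came from a coarse pixel pick and did not follow it up.
- **Other things:** the other jars, the salt shaker and the look-alikes appear in their original places in the pictures.

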